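# Uncover the gauge bridge and hold the depth probe in its bore

## Robot

A 6-joint arm with a two-finger parallel gripper is mounted at the origin on the work surface; the furniture and walls round the work are solid. World frame = base frame: x ahead of the robot, y to its left, z up, the work surface at z = 0. Lengths are in m, angles in rad, forces in N, time in s.
With the tool pointing down it reaches from about 0.25 to 0.8 m from the base axis. Payload 8.5 kg.
Tool frame: the origin (TCP) lies midway between the tips of the shut fingers; the grasp point (between the pads) lies 19 mm behind it; z points along the fingers, y is the line along which they close (so a half turn about z gives the same grasp; the last joint's range is limited). The gripper opens to 85 mm and grips with 20 to 120 N. Pads are 22 mm wide; open, the fingers measure 114 mm over their backs; the gripper's body (76 mm by 85 mm) begins 54 mm behind the grasp point. The pads swing forward as they close: fully open they stand 13 mm farther back than shut.
Start: joints at [-1.305, 0.238, -0.013, 1.319, 0, 1.571], TCP at [0.138, -0.507, 0.231] pointing down, gripper open.
Joint ranges: [-2.66, 2.66], [-1.03, 1.9], [-1.14, 1.46], [-1.82, 2.27], [-1.45, 1.34], [-3.14, 3.14]. Speed limits (rad/s): [2.22, 2.22, 2.79, 3.14, 3.14, 3.14].

## Interface

Orientations are given as a unit quaternion [w, x, y, z].
In Python, from plant import get_state, eyes, job_done gives the robot as it stands.
- The arm moves only by the tool carry_out, never from a script. Its argument "rows" is a list of rows, each an object of numbers: "claw": the opening, from -1 (shut) to 1 (fully open); "dx", "dy", "dz": the shift along the tool's x, y, z in mm; "wx", "wy", "wz": the turn, a rotation vector about the tool's x, y, z in rad. In form: [{"claw": .., "dx": .., "dy": .., "dz": .., "wx": .., "wy": .., "wz": ..}, ...]. A call has 1 to 12 rows; each row is the pose to reach, as a shift and turn from the pose commanded when the call began, along the tool's axes at that moment; what a row does not reach only later rows make up. A row lasts 1/10 s, in which the tool goes at most 50 mm and 8.59 degrees, less where a joint would pass 70% of its speed; a pose out of reach is approached as far as the arm can. A call with a gripper value outside its range is refused whole. The fingers move at their own pace and stop on an object; "force" is the grip in N (left out, the last holds). Time passes only in rows, so rows that repeat a pose let the fingers close. It gives the time, the measured TCP pose, the force, the opening and the grip force at its end, in the units of the state.
- get_state(): the state, without advancing time (a new reading comes with each control period).
- eyes.grab_frame(name): name is "scene" or "top" or "wrist"; returns the picture (420x560x3 uint8, red, green, blue); there is no depth.
- eyes.camera_model(name): a dict with "fx", "fy", "cx", "cy" (pixels), "k1" (the pictures are not rectified: a ray, as slopes to the right and down, at radius r is drawn at 1 + k1 r^2 times it, then the intrinsics apply), "position" and "rotation" of the camera in the world. Camera axes: x right, y down, z forward; pixel columns grow to the right and rows downward; lengths in m; the calibration is good to about 2 mm. A picture is of the moment at which its call begins: read the wrist's pose just before it. camera_model takes no time and is no camera call; for the wrist camera it gives the pose at the moment of the call.
- job_done(): hands the job in; it is judged then, once.
Trained networks look in the newest picture that a camera, given by its name, has taken for a name from the list of things; names that differ only in an ending like _2 or _b are one class to them, and where a whole thing is asked for, a point or a joint stands for the part that bears it (a point fixed in the world has none). Each returns a list of dicts, best first, with "p" (0 to 1); they miss things now and then, are a little off and sometimes report something else, mostly with a low value. They report only what shows in the picture. A call takes as long as a camera call.
- eyes.find_in(camera, label): "centre" ([x, y, z] in m, in the coordinates of the camera as it stood for that picture, good to about 4 mm: the middle of the surface that is visible of it).
- eyes.cut_out(camera, label): "mask" (420x560 bool, what is visible of it).
The state is a dict: "t": time; "joints": joint angles; "joint_velocities": joint speeds; "joint_torque": joint torques, N m; "tool_pos": TCP position; "orientation": TCP orientation; "ft_force": force on the tool from outside, world axes, zero at the start; "wrist_torque": the same for the moment, N m; "gripper_width": opening from 0.0 (shut) to 1.0 (fully open); "gripper_force": force on a finger pad.
Only numpy, scipy, OpenCV 4.12 (cv2) and the standard library are available. Lean on these libraries where they do the work, as an engineer would, in place of code of your own. Each camera call takes 0.05 s, during which the arm holds its last target. There are 200 camera calls.

## Task

Lift the dust cover off the gauge bridge and hang it astride the bar of the rail stand. Then take the depth probe out of its wooden block and lower it straight down through the hole in the bridge, touching neither the bridge nor the clay cup below, until its tip is in the lower half of the cup but clear of the cup's floor. Finish while still holding the probe there, upright, still and centred in the hole, with the cover left hanging and the other things left where they are.

Things in the scene. Friction and masses are not known exactly. Their poses are not given: they have to be found in the camera images.
- bridge: Gauge bridge, fixed: two dark steel posts on feet carry an aluminium crossbeam 38 mm wide (its x) and 170 mm long (its y), underside at 100 mm, top at 122 mm. Posts are centred 73 mm either side. A vertical 24 mm hole goes through the middle of the beam. Origin on the table below the hole; z up.
- bore (a point): Centre of the hole's mouth, on the beam's top face, 122 mm above the table. The hole is vertical, 24 mm wide, 22 mm deep, open below.
- cup: Grey-brown clay beaker, 74x78x84 mm, standing loose on the table under the bridge, mouth up, roughly under the hole. Origin at the centre of its underside; inner floor 8 mm above it.
- cover: Dust cover, loose, 150 g: inverted steel channel along its y, astride the beam. Top plate 48 mm (x) by 50 (y) by 3; a 3 mm leg hangs 30 mm down each long side, 42 mm gap between legs, ends open. On top a wooden grip rib 14 mm thick (x), 42 long (y), from 3 to 39 mm above the origin. Origin: centre of the plate's underside (which rests on beam or bar). z up.
- rail: Rail stand, fixed: a round steel bar 16 mm thick, 150 mm long, level along its x, carried at its two ends by thin posts (75 mm either side of the middle, with 21 mm balls) on a wooden base 176x60x14 mm. Origin on the table under the middle of the bar; z up.
- bar_top (a point): Topmost line of the bar at its middle, 138 mm above the table. A cover that hangs properly has its origin at this height.
- block: Wooden block, fixed, 66x66 mm, 70 mm tall, with one vertical hole 12 mm wide and 60 mm deep in its top, in which the probe stands. Origin at the centre of its underside.
- probe: Depth probe, loose, 90 g: a straight steel rod 10 mm thick with a square wooden handle 18x18 mm, 45 mm long, at the top. The rod is 130 mm long below the handle; the handle runs from 130 to 175 mm above the tip. Starts upright in the block, tip 10 mm above the table. Origin at the centre of the tip's end; z along the rod towards the handle; x and y square to the handle's faces.
- handle_mid (a point): Middle of the probe's handle, 152.5 mm from the tip, on the rod's axis: the place to grip.
- clay_ball: Bystander: flattened ball of grey clay 38x40x19 mm. Origin under its centre.
- clay_lump: Bystander: small lump of grey clay, a rough 21x23x21 mm cube, on the table beside the cup. Origin under its centre.
- jar: Bystander: glaze jar with a white lid, 62 mm wide, 73 mm tall. Origin under its centre.

How it is judged:
By the outcome, as a careful person would: the job done as asked, in the order asked, and still so for the second after the job is handed in, while the arm keeps its last pose, push and grip.
It also fails if it takes over 72 s, if anything falls off the work surface, if the arm or the gripper's body presses on something with over 40 N, if the wrist force passes 120 N, or if a joint passes its speed limit or range.

## Working session

There is one attempt and no reset: what is moved stays moved. The work goes in short steps, Python scripts to look and compute and a tool call to move; the robot and the scene stay as the last step left them, time stands still between calls to the robot, and variables do not carry over. Pictures are saved under pics/ and viewed, at most 11 in all, crops included, and the job is handed in when it is done.

Besides the shell and the picture viewer there is one more tool, called after ">>>" in YAML: its name, and indented under it one key for each argument. carry_out: Moves the arm, as the interface text tells. Its arguments: {"type":"object","properties":{"rows":{"type":"array","items":{"type":"object","properties":{"claw":{"type":"number"},"dx":{"type":"number"},"dy":{"type":"number"},"dz":{"type":"number"},"wx":{"type":"number"},"wy":{"type":"number"},"wz":{"type":"number"}}}},"force":{"type":"number"}},"required":["rows"]}

```bash
mkdir -p pics; ls; cat > h.py <<'E'
import numpy as np, cv2
from plant import get_state, eyes, job_done
def R(cm): 
    r=np.array(cm["rotation"],float)
    if r.shape==(3,3): return r
    from scipy.spatial.transform import Rotation as S
    return S.from_quat([r[1],r[2],r[3],r[0]]).as_matrix()
def world(cm,c): return R(cm)@np.array(c)+np.array(cm["position"])
def proj(cm,P):
    p=(np.atleast_2d(P)-cm["position"])@R(cm); s=p[:,:2]/p[:,2:]; s=s*(1+cm["k1"]*(s**2).sum(1,keepdims=True))
    return s*[cm["fx"],cm["fy"]]+[cm["cx"],cm["cy"]]
def ray(cm,px):
    d=(np.atleast_2d(px)-[cm["cx"],cm["cy"]])/[cm["fx"],cm["fy"]]; s=d.copy()
    for _ in range(20): s=d/(1+cm["k1"]*(s**2).sum(1,keepdims=True))
    return np.c_[s,np.ones(len(s))]@R(cm).T
def atz(cm,px,z):
    r=ray(cm,px); o=np.array(cm["position"]); return o+r*((z-o[2])/r[:,2:])
def save(n,im): cv2.imwrite("pics/"+n,im[:,:,::-1])
E
python3 - <<'E'
from h import *
for c in ("top","scene"):
    im=eyes.grab_frame(c); save(c+"0.png",im); cm=eyes.camera_model(c); print(c,cm)
    for l in ["bridge","cup","cover","rail","block","probe","handle_mid","clay_ball","clay_lump","jar"]:
        print(l,[(np.round(world(cm,d["centre"]),3).tolist(),round(d["p"],2)) for d in eyes.find_in(c,l)[:2]])
print(get_state())
E
```

```text
pics
top {'fx': 535.6577401289641, 'fy': 535.6577401289641, 'cx': 276.05607972296116, 'cy': 209.27379732397893, 'k1': -0.041521245491838665, 'position': array([0.20283376, 0.08277382, 1.40065857]), 'rotation': array([ 0.05448031, -0.70399597,  0.70523153, -0.06379703])}
bridge [([0.417, 0.031, 0.117], 0.75)]
cup [([0.403, -0.007, 0.08], 0.46)]
cover [([0.415, -0.003, 0.127], 0.89), ([0.401, -0.005, 0.079], 0.6)]
rail [([0.393, 0.233, 0.011], 0.66)]
block [([0.374, -0.254, 0.067], 0.59), ([0.394, 0.237, 0.012], 0.55)]
probe []
handle_mid [([0.381, -0.26, 0.169], 0.57)]
clay_ball [([0.436, -0.284, 0.014], 0.65)]
clay_lump [([0.406, -0.006, 0.079], 0.64), ([0.36, -0.035, 0.017], 0.53)]
jar [([0.474, 0.417, 0.071], 0.93)]
scene {'fx': 415.02458791084194, 'fy': 415.02458791084194, 'cx': 278.83828558821784, 'cy': 205.20205392381695, 'k1': -0.01911029874864755, 'position': array([-0.51166994,  0.53264254,  0.92986877]), 'rotation': array([ 0.22935329, -0.47877343,  0.75599784, -0.38293647])}
bridge [([0.411, 0.07, 0.103], 0.81)]
cup [([0.398, 0.01, 0.053], 0.9)]
cover [([0.409, 0.003, 0.124
[... 191 characters left out ...]
array([-1.30496597e+00,  2.38184723e-01, -1.34914162e-02,  1.31921509e+00,
        4.81883421e-07,  1.57077535e+00]), 'joint_velocities': array([-0.00065983,  0.00047593, -0.0005926 , -0.00137704, -0.00031894,
        0.00042067]), 'joint_torque': array([ 8.62975430e-04, -5.38601518e+01,  3.46690965e+01,  3.32799034e-03,
        2.63111065e-05, -3.65399376e-05]), 'tool_pos': array([ 0.13791087, -0.50651394,  0.23128759]), 'orientation': array([-4.70669013e-05,  9.91178383e-01,  1.32534564e-01, -6.04941978e-06]), 'ft_force': array([ 0.27945644, -0.3573828 , -0.70122392]), 'wrist_torque': array([-0.00847187,  0.01909946, -0.02130981]), 'gripper_force': 0.0, 'gripper_width': 0.9973808864941337}
```

```bash
python3 - <<'E'
import cv2
a=cv2.imread('pics/top0.png');cv2.imwrite('pics/top0b.png',cv2.resize(a[20:420,40:560],None,fx=1.5,fy=1.5,interpolation=cv2.INTER_CUBIC))
E
```

```text
(no output)
```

View pics/top0b.png

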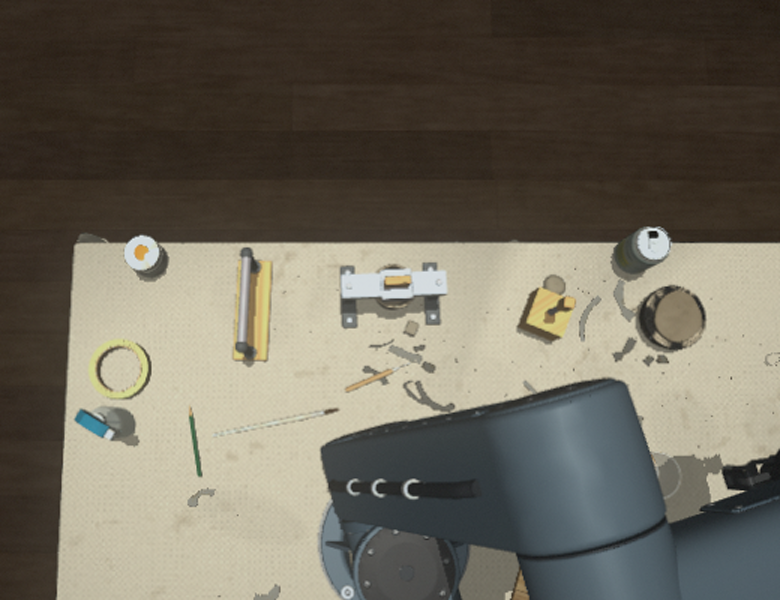

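View pics/scene0.png

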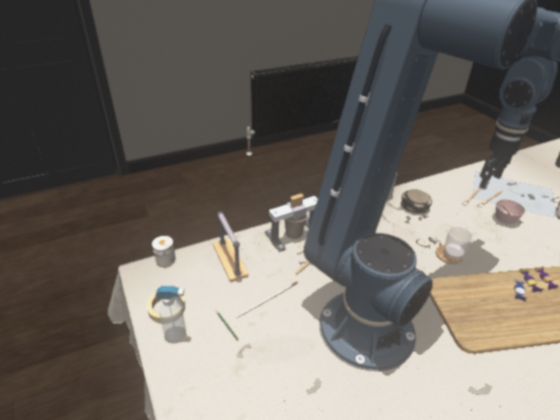

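```bash
python3 - <<'E'
from h import *
cm=eyes.camera_model("top")
def f(u,v,z): return atz(cm,[[40+u/1.5,20+v/1.5]],z)[0].round(4)
for n,a in dict(beamL=(341,287,.122),beamR=(446,283,.122),rib=(398,281,.161),bar1=(247,252,.133),bar2=(242,347,.133),handle=(553,306,.185),lump=(411,327,.02)).items(): print(n,f(*a))
w=eyes.camera_model("wrist"); s=get_state(); print(w)
from scipy.spatial.transform import Rotation as S
q=s['orientation']; T=S.from_quat(np.r_[q[1:],q[0]]).as_matrix(); print(T.round(3)); print("cam in tool",T.T@(w['position']-s['tool_pos']), (T.T@R(w)).round(3))
E
```

```text
beamL [0.4139 0.0867 0.122 ]
beamR [ 0.4204 -0.0832  0.122 ]
rib [ 0.417  -0.0028  0.161 ]
bar1 [0.4693 0.2379 0.133 ]
bar2 [0.3163 0.2429 0.133 ]
handle [ 0.3737 -0.2391  0.185 ]
lump [ 0.3606 -0.034   0.02  ]
{'fx': 291.11408110299493, 'fy': 291.11408110299493, 'cx': 279.8668726964839, 'cy': 210.16159188625326, 'k1': -0.000992075592130944, 'position': array([ 0.20174471, -0.48914852,  0.37308404]), 'rotation': array([ 0.10591959,  0.78767921, -0.6015192 , -0.08072886])}
[[ 0.965  0.263 -0.   ]
 [ 0.263 -0.965  0.   ]
 [ 0.    -0.    -1.   ]]
cam in tool [ 6.61538105e-02  2.29789777e-06 -1.41796424e-01] [[ 0.001 -0.965 -0.264]
 [ 1.     0.     0.   ]
 [-0.    -0.264  0.965]]
```

>>> carry_out:
  rows:
    - {"claw":1,"dx":402,"dy":-413,"dz":-70,"wz":-1.343}
    - {"claw":1,"dx":402,"dy":-413,"dz":-70,"wz":-1.343}
    - {"claw":1,"dx":402,"dy":-413,"dz":-70,"wz":-1.343}
    - {"claw":1,"dx":402,"dy":-413,"dz":-70,"wz":-1.343}
    - {"claw":1,"dx":402,"dy":-413,"dz":-70,"wz":-1.343}
    - {"claw":1,"dx":402,"dy":-413,"dz":-70,"wz":-1.343}
    - {"claw":1,"dx":402,"dy":-413,"dz":-70,"wz":-1.343}
    - {"claw":1,"dx":402,"dy":-413,"dz":-70,"wz":-1.343}
    - {"claw":1,"dx":402,"dy":-413,"dz":-70,"wz":-1.343}
    - {"claw":1,"dx":402,"dy":-413,"dz":-70,"wz":-1.343}
    - {"claw":1,"dx":402,"dy":-413,"dz":-70,"wz":-1.343}
    - {"claw":1,"dx":402,"dy":-413,"dz":-70,"wz":-1.343}

```text
invalid input at $.rows[0]: expected keys claw, dx, dy, dz, wx, wy, wz
```

>>> carry_out:
  rows:
    - {"claw":1,"dx":402,"dy":-413,"dz":-70,"wx":0,"wy":0,"wz":-1.343}
    - {"claw":1,"dx":402,"dy":-413,"dz":-70,"wx":0,"wy":0,"wz":-1.343}
    - {"claw":1,"dx":402,"dy":-413,"dz":-70,"wx":0,"wy":0,"wz":-1.343}
    - {"claw":1,"dx":402,"dy":-413,"dz":-70,"wx":0,"wy":0,"wz":-1.343}
    - {"claw":1,"dx":402,"dy":-413,"dz":-70,"wx":0,"wy":0,"wz":-1.343}
    - {"claw":1,"dx":402,"dy":-413,"dz":-70,"wx":0,"wy":0,"wz":-1.343}
    - {"claw":1,"dx":402,"dy":-413,"dz":-70,"wx":0,"wy":0,"wz":-1.343}
    - {"claw":1,"dx":402,"dy":-413,"dz":-70,"wx":0,"wy":0,"wz":-1.343}
    - {"claw":1,"dx":402,"dy":-413,"dz":-70,"wx":0,"wy":0,"wz":-1.343}
    - {"claw":1,"dx":402,"dy":-413,"dz":-70,"wx":0,"wy":0,"wz":-1.343}
    - {"claw":1,"dx":402,"dy":-413,"dz":-70,"wx":0,"wy":0,"wz":-1.343}
    - {"claw":1,"dx":402,"dy":-413,"dz":-70,"wx":0,"wy":0,"wz":-1.343}

```text
t: 2.3
tool_pos: [0.4185, 0.0005, 0.3018]
orientation: [0.0, 0.693, 0.721, 0.001]
ft_force: [1.1, -0.0, 1.2]
gripper_width: 1.0
gripper_force: 0.0
```

```bash
python3 - <<'E'
from h import *
cm=eyes.camera_model("wrist")
im=eyes.grab_frame("wrist"); save("w1.png",im); cm=eyes.camera_model("wrist"); 
for l in ["bridge","cup","cover","rail","clay_lump"]:
    print(l,[(np.round(world(cm,d["centre"]),3).tolist(),round(d["p"],2)) for d in eyes.find_in("wrist",l)[:2]])
print(get_state()['tool_pos'],get_state()['joints'])
save("w1b.png",cv2.resize(im[60:420,60:560],None,fx=1.6,fy=1.6,interpolation=cv2.INTER_CUBIC))
E
```

```text
bridge [([0.42, 0.04, 0.124], 0.8), ([0.408, 0.216, 0.013], 0.62)]
cup [([0.455, -0.002, 0.083], 0.61)]
cover [([0.42, 0.003, 0.127], 0.64)]
rail [([0.407, 0.218, 0.015], 0.97)]
clay_lump [([0.361, -0.033, 0.015], 0.55)]
[ 0.41676917 -0.00305437  0.30122078] [-7.19572719e-03  3.58574237e-02 -7.83444057e-02  1.45706119e+00
 -1.80433239e-04  1.52611489e+00]
```

View pics/w1b.png

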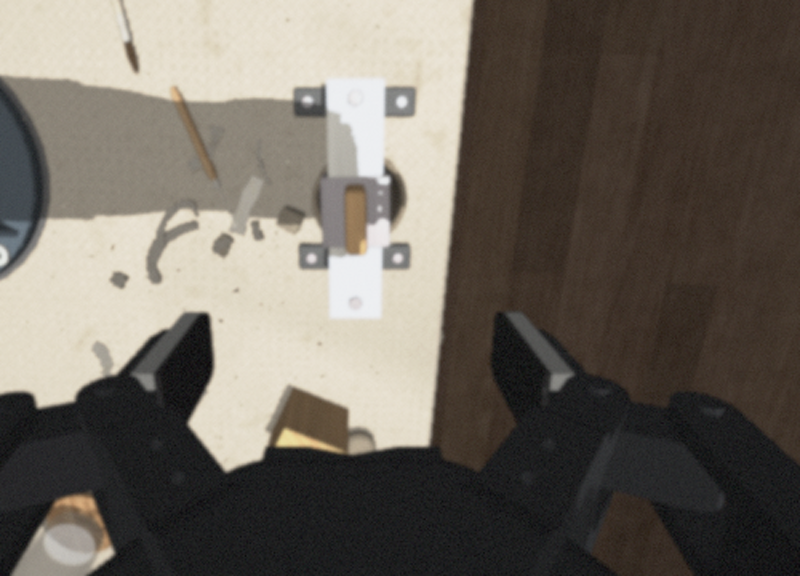

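```bash
python3 - <<'E'
from h import *
cm=eyes.camera_model("wrist")
f=lambda u,v,z: atz(cm,[[60+u/1.6,60+v/1.6]],z)[0].round(4)[:2]
P=[f(*p,.122) for p in [(327,78),(384,78),(330,318),(382,318)]]; print(P,np.mean(P,0))
d=(P[0]+P[1]-P[2]-P[3])/2; print("yaw",np.arctan2(-d[0],d[1]),np.linalg.norm(d))
print("plate",[f(*p,.125) for p in [(321,178),(391,176),(393,247),(323,248)]])
print("rib top",[f(*p,.161) for p in [(345,190),(365,190),(346,253),(368,252)]])
print(get_state()['tool_pos'])
E
```

```text
[array([0.3967, 0.0846]), array([0.4338, 0.086 ]), array([ 0.403 , -0.0854]), array([ 0.4419, -0.0839])] [4.1885e-01 3.2500e-04]
yaw 0.04234008265654599 0.17010244707234518
plate [array([0.3943, 0.0196]), array([0.442 , 0.0228]), array([ 0.4464, -0.0275]), array([ 0.3967, -0.0301])]
rib top [array([0.4113, 0.0179]), array([0.4234, 0.0183]), array([ 0.4133, -0.0222]), array([ 0.4271, -0.021 ])]
[ 0.41676917 -0.00305437  0.30122078]
```

>>> carry_out:
  force: 50
  rows:
    - {"claw":0.2,"dx":1,"dy":2,"dz":50,"wx":0,"wy":0,"wz":0}
    - {"claw":0.2,"dx":1,"dy":2,"dz":100,"wx":0,"wy":0,"wz":0}
    - {"claw":0.2,"dx":1,"dy":2,"dz":140,"wx":0,"wy":0,"wz":0}
    - {"claw":0.2,"dx":1,"dy":2,"dz":165,"wx":0,"wy":0,"wz":0}
    - {"claw":0.2,"dx":1,"dy":2,"dz":172,"wx":0,"wy":0,"wz":0}
    - {"claw":0.2,"dx":1,"dy":2,"dz":172,"wx":0,"wy":0,"wz":0}
    - {"claw":-1,"dx":1,"dy":2,"dz":172,"wx":0,"wy":0,"wz":0}
    - {"claw":-1,"dx":1,"dy":2,"dz":172,"wx":0,"wy":0,"wz":0}
    - {"claw":-1,"dx":1,"dy":2,"dz":172,"wx":0,"wy":0,"wz":0}
    - {"claw":-1,"dx":1,"dy":2,"dz":172,"wx":0,"wy":0,"wz":0}
    - {"claw":-1,"dx":1,"dy":2,"dz":172,"wx":0,"wy":0,"wz":0}

```text
t: 3.7
tool_pos: [0.4202, -0.0015, 0.1307]
orientation: [0.001, 0.694, 0.72, 0.001]
ft_force: [-0.7, -2.1, 6.0]
gripper_width: 0.152
gripper_force: 48.7
```

>>> carry_out:
  rows:
    - {"claw":-1,"dx":0,"dy":0,"dz":-20,"wx":0,"wy":0,"wz":0}
    - {"claw":-1,"dx":0,"dy":0,"dz":-60,"wx":0,"wy":0,"wz":0}
    - {"claw":-1,"dx":0,"dy":0,"dz":-100,"wx":0,"wy":0,"wz":0}
    - {"claw":-1,"dx":20,"dy":0,"dz":-130,"wx":0,"wy":0,"wz":0}
    - {"claw":-1,"dx":60,"dy":0,"dz":-150,"wx":0,"wy":0,"wz":0}
    - {"claw":-1,"dx":90,"dy":0,"dz":-150,"wx":0,"wy":0,"wz":0}
    - {"claw":-1,"dx":100,"dy":0,"dz":-150,"wx":0,"wy":0,"wz":0}
    - {"claw":-1,"dx":100,"dy":0,"dz":-150,"wx":0,"wy":0,"wz":0}
    - {"claw":-1,"dx":100,"dy":0,"dz":-150,"wx":0,"wy":0,"wz":0}
    - {"claw":-1,"dx":100,"dy":0,"dz":-150,"wx":0,"wy":0,"wz":0}

```text
t: 4.7
tool_pos: [0.4153, 0.0977, 0.2792]
orientation: [-0.0, 0.694, 0.72, -0.0]
ft_force: [-0.4, -0.0, -1.6]
gripper_width: 0.152
gripper_force: 50.6
```

```bash
python3 - <<'E'
from h import *
im=eyes.grab_frame("wrist"); s=get_state(); cm=eyes.camera_model("wrist"); 
print(s['tool_pos'],s['orientation'],s['gripper_width'],s['ft_force'],cm['position'],cm['rotation'])
import pickle; pickle.dump((im,cm),open('w2.pkl','wb'))
save("w2b.png",cv2.resize(im,None,fx=1.42,fy=1.42,interpolation=cv2.INTER_CUBIC))
E
```

```text
[0.4153622  0.09766286 0.27920418] [-7.62034403e-05  6.93978148e-01  7.19996021e-01 -2.31858153e-04] 0.15450109896029865 [ 0.91267755  0.09509297 -1.3662998 ] [0.41234312 0.16432613 0.42098685] [0.13354098 0.99086622 0.01856733 0.00248752]
```

View pics/w2b.png

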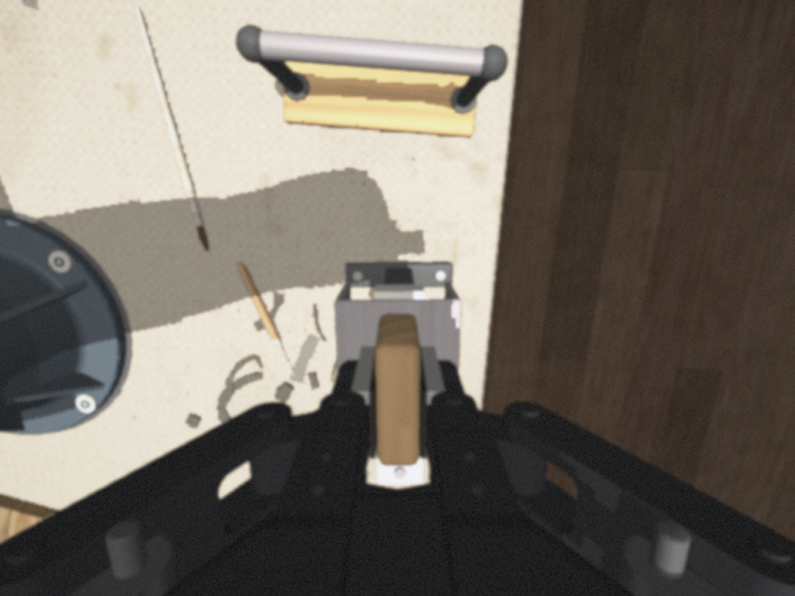

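```bash
python3 - <<'E'
from h import *; import pickle
im,cm=pickle.load(open('w2.pkl','rb'))
f=lambda u,v,z: atz(cm,[[(u+.5)/1.42-.5,(v+.5)/1.42-.5]],z)[0].round(4)[:2]
a,b=f(250,43,.13),f(494,62,.13); print(a,b,(a+b)/2,np.linalg.norm(b-a),np.arctan2(*(b-a)[::-1]))
for u in (270,370,470):
  v=43+(u-250)*19/244; col=cv2.cvtColor(im,cv2.COLOR_RGB2GRAY)[int(v/1.42)-17:int(v/1.42)+18,int(u/1.42)]; print(u,int(v/1.42)-17,col.tolist())
print("plate back edge",f(336,300,.279-.009+.003),f(460,300,.273),"legs")
E
```

```text
[0.317  0.2464] [0.4703 0.2415] [0.39365 0.24395] 0.15337829051074992 -0.031952591684479746
270 14 [227, 225, 225, 222, 223, 225, 222, 210, 193, 193, 202, 209, 215, 219, 221, 223, 221, 217, 210, 198, 188, 177, 169, 157, 146, 126, 104, 85, 60, 43, 44, 39, 35, 40, 34]
370 19 [224, 225, 226, 226, 226, 226, 221, 214, 198, 189, 196, 205, 213, 219, 226, 231, 235, 233, 227, 217, 203, 187, 179, 171, 153, 141, 120, 115, 141, 189, 215, 223, 221, 223, 222]
470 25 [226, 228, 229, 228, 227, 224, 222, 214, 198, 194, 199, 206, 214, 221, 226, 232, 235, 234, 229, 215, 198, 183, 174, 167, 149, 132, 114, 106, 115, 130, 117, 87, 60, 44, 42]
plate back edge [0.391  0.1223] [0.437  0.1241] legs
```

>>> carry_out:
  rows:
    - {"claw":-1,"dx":20,"dy":-2,"dz":0,"wx":0,"wy":0,"wz":-0.14}
    - {"claw":-1,"dx":40,"dy":-5,"dz":0,"wx":0,"wy":0,"wz":-0.28}
    - {"claw":-1,"dx":60,"dy":-7,"dz":0,"wx":0,"wy":0,"wz":-0.42}
    - {"claw":-1,"dx":80,"dy":-9,"dz":0,"wx":0,"wy":0,"wz":-0.56}
    - {"claw":-1,"dx":100,"dy":-11,"dz":5,"wx":0,"wy":0,"wz":-0.7}
    - {"claw":-1,"dx":120,"dy":-13,"dz":10,"wx":0,"wy":0,"wz":-0.84}
    - {"claw":-1,"dx":135,"dy":-15,"dz":15,"wx":0,"wy":0,"wz":-0.98}
    - {"claw":-1,"dx":146,"dy":-16,"dz":20,"wx":0,"wy":0,"wz":-1.12}
    - {"claw":-1,"dx":146,"dy":-16,"dz":25,"wx":0,"wy":0,"wz":-1.26}
    - {"claw":-1,"dx":146,"dy":-16,"dz":35,"wx":0,"wy":0,"wz":-1.4}
    - {"claw":-1,"dx":146,"dy":-16,"dz":50,"wx":0,"wy":0,"wz":-1.503}
    - {"claw":-1,"dx":146,"dy":-16,"dz":60,"wx":0,"wy":0,"wz":-1.503}

```text
t: 5.95
tool_pos: [0.394, 0.243, 0.2184]
orientation: [-0.0, 0.015, 1.0, -0.0]
ft_force: [0.6, 0.8, -1.0]
gripper_width: 0.159
gripper_force: 50.4
```

>>> carry_out:
  rows:
    - {"claw":-1,"dx":0,"dy":0,"dz":0,"wx":0,"wy":0,"wz":0}
    - {"claw":-1,"dx":0,"dy":0,"dz":0,"wx":0,"wy":0,"wz":0}
    - {"claw":-1,"dx":0,"dy":0,"dz":0,"wx":0,"wy":0,"wz":0}
    - {"claw":-1,"dx":0,"dy":0,"dz":0,"wx":0,"wy":0,"wz":0}

```text
t: 6.35
tool_pos: [0.3942, 0.244, 0.2199]
orientation: [0.0, 0.015, 1.0, 0.0]
ft_force: [-0.3, -1.1, -1.3]
gripper_width: 0.154
gripper_force: 50.4
```

```bash
python3 - <<'E'
from h import *
im=eyes.grab_frame("wrist"); s=get_state(); cm=eyes.camera_model("wrist"); 
print(s['tool_pos'],s['orientation'],s['gripper_width'],s['ft_force'],s['joints'])
import pickle; pickle.dump((im,cm,s['tool_pos']),open('w3.pkl','wb'))
save("w3b.png",cv2.resize(im,None,fx=1.42,fy=1.42,interpolation=cv2.INTER_CUBIC))
E
```

```text
[0.39419261 0.24398506 0.21984788] [3.64627310e-04 1.52469363e-02 9.99883650e-01 2.91716867e-04] 0.15478995163733034 [-0.21501576  0.47744606 -0.93707378] [ 5.54171104e-01  1.36948524e-01 -1.72108977e-01  1.26081008e+00
  9.82042122e-05  5.84666207e-01]
```

View pics/w3b.png

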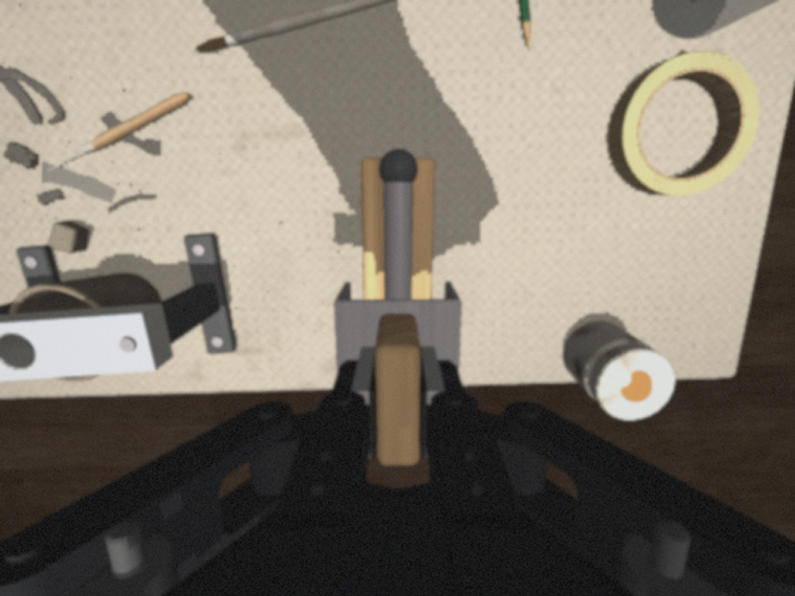

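>>> carry_out:
  rows:
    - {"claw":-1,"dx":0,"dy":0,"dz":20,"wx":0,"wy":0,"wz":0}
    - {"claw":-1,"dx":0,"dy":0,"dz":40,"wx":0,"wy":0,"wz":0}
    - {"claw":-1,"dx":0,"dy":0,"dz":55,"wx":0,"wy":0,"wz":0}
    - {"claw":-1,"dx":0,"dy":0,"dz":64,"wx":0,"wy":0,"wz":0}
    - {"claw":-1,"dx":0,"dy":0,"dz":69,"wx":0,"wy":0,"wz":0}
    - {"claw":-1,"dx":0,"dy":0,"dz":71,"wx":0,"wy":0,"wz":0}
    - {"claw":-1,"dx":0,"dy":0,"dz":71,"wx":0,"wy":0,"wz":0}
    - {"claw":-1,"dx":0,"dy":0,"dz":71,"wx":0,"wy":0,"wz":0}

```text
t: 7.2
tool_pos: [0.3943, 0.2441, 0.1489]
orientation: [0.0, 0.015, 1.0, 0.0]
ft_force: [0.7, -0.1, -1.2]
gripper_width: 0.156
gripper_force: 50.6
```

>>> carry_out:
  rows:
    - {"claw":-1,"dx":0,"dy":0,"dz":1,"wx":0,"wy":0,"wz":0}
    - {"claw":-1,"dx":0,"dy":0,"dz":2,"wx":0,"wy":0,"wz":0}
    - {"claw":-1,"dx":0,"dy":0,"dz":2.5,"wx":0,"wy":0,"wz":0}
    - {"claw":-1,"dx":0,"dy":0,"dz":2.5,"wx":0,"wy":0,"wz":0}

```text
t: 7.6
tool_pos: [0.3941, 0.244, 0.1466]
orientation: [0.0, 0.015, 1.0, 0.0]
ft_force: [-1.8, -1.7, 6.1]
gripper_width: 0.159
gripper_force: 51.8
```

>>> carry_out:
  force: 20
  rows:
    - {"claw":-1,"dx":0,"dy":0,"dz":-0.5,"wx":0,"wy":0,"wz":0}
    - {"claw":-0.6,"dx":0,"dy":0,"dz":-0.5,"wx":0,"wy":0,"wz":0}
    - {"claw":-0.5,"dx":0,"dy":0,"dz":-0.5,"wx":0,"wy":0,"wz":0}
    - {"claw":-0.3,"dx":0,"dy":0,"dz":-0.5,"wx":0,"wy":0,"wz":0}
    - {"claw":-0.1,"dx":0,"dy":0,"dz":-0.5,"wx":0,"wy":0,"wz":0}
    - {"claw":0,"dx":0,"dy":0,"dz":-0.5,"wx":0,"wy":0,"wz":0}
    - {"claw":0,"dx":0,"dy":0,"dz":-0.5,"wx":0,"wy":0,"wz":0}

```text
t: 8.3
tool_pos: [0.3939, 0.2439, 0.1463]
orientation: [-0.0, 0.015, 1.0, 0.0]
ft_force: [-0.8, 0.4, -0.5]
gripper_width: 0.498
gripper_force: 0.0
```

>>> carry_out:
  rows:
    - {"claw":0,"dx":0,"dy":0,"dz":-15,"wx":0,"wy":0,"wz":0}
    - {"claw":0,"dx":0,"dy":0,"dz":-40,"wx":0,"wy":0,"wz":0}
    - {"claw":0,"dx":0,"dy":0,"dz":-70,"wx":0,"wy":0,"wz":0}
    - {"claw":0,"dx":0,"dy":0,"dz":-100,"wx":0,"wy":0,"wz":0}
    - {"claw":0,"dx":0,"dy":0,"dz":-120,"wx":0,"wy":0,"wz":0}
    - {"claw":0,"dx":0,"dy":0,"dz":-130,"wx":0,"wy":0,"wz":0}
    - {"claw":0,"dx":0,"dy":0,"dz":-130,"wx":0,"wy":0,"wz":0}

```text
t: 9.0
tool_pos: [0.3944, 0.2442, 0.2772]
orientation: [0.001, 0.015, 1.0, 0.001]
ft_force: [-0.2, 0.4, 0.2]
gripper_width: 0.498
gripper_force: 0.0
```

```bash
python3 - <<'E'
from h import *
im=eyes.grab_frame("wrist"); s=get_state(); cm=eyes.camera_model("wrist"); 
print(s['t'],s['tool_pos'],s['gripper_width'],s['ft_force'])
import pickle; pickle.dump((im,cm,s),open('w4.pkl','wb'))
save("w4b.png",cv2.resize(im,None,fx=1.42,fy=1.42,interpolation=cv2.INTER_CUBIC))
E
```

```text
9.05 [0.39400303 0.24388898 0.27605489] 0.49987157457937337 [0.08279522 0.20000944 0.20546587]
```

View pics/w4b.png

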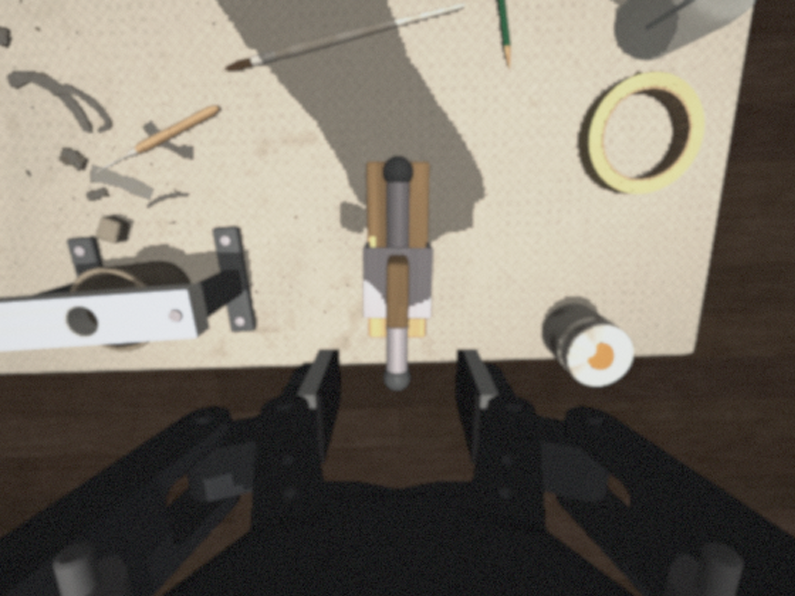

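>>> carry_out:
  rows:
    - {"claw":0.2,"dx":0,"dy":-48,"dz":-15,"wx":0,"wy":0,"wz":0.14}
    - {"claw":0.2,"dx":0,"dy":-96,"dz":-25,"wx":0,"wy":0,"wz":0.28}
    - {"claw":0.2,"dx":1,"dy":-144,"dz":-25,"wx":0,"wy":0,"wz":0.42}
    - {"claw":0.2,"dx":1,"dy":-192,"dz":-25,"wx":0,"wy":0,"wz":0.56}
    - {"claw":0.2,"dx":1,"dy":-240,"dz":-25,"wx":0,"wy":0,"wz":0.7}
    - {"claw":0.2,"dx":2,"dy":-288,"dz":-25,"wx":0,"wy":0,"wz":0.84}
    - {"claw":0.2,"dx":2,"dy":-336,"dz":-25,"wx":0,"wy":0,"wz":0.98}
    - {"claw":0.2,"dx":2,"dy":-384,"dz":-25,"wx":0,"wy":0,"wz":1.12}
    - {"claw":0.2,"dx":3,"dy":-432,"dz":-25,"wx":0,"wy":0,"wz":1.26}
    - {"claw":0.2,"dx":3,"dy":-480,"dz":-25,"wx":0,"wy":0,"wz":1.4}
    - {"claw":0.2,"dx":4,"dy":-515,"dz":-25,"wx":0,"wy":0,"wz":1.54}
    - {"claw":0.2,"dx":4,"dy":-524,"dz":-25,"wx":0,"wy":0,"wz":1.54}

```text
t: 10.25
tool_pos: [0.3734, -0.2827, 0.2992]
orientation: [-0.001, 0.709, 0.705, -0.0]
ft_force: [0.3, 1.7, 0.4]
gripper_width: 0.602
gripper_force: 0.0
```

>>> carry_out:
  rows:
    - {"claw":0.2,"dx":0,"dy":0,"dz":0,"wx":0,"wy":0,"wz":0}
    - {"claw":0.2,"dx":0,"dy":0,"dz":0,"wx":0,"wy":0,"wz":0}
    - {"claw":0.2,"dx":0,"dy":0,"dz":0,"wx":0,"wy":0,"wz":0}
    - {"claw":0.2,"dx":0,"dy":0,"dz":0,"wx":0,"wy":0,"wz":0}

```text
t: 10.65
tool_pos: [0.3745, -0.2787, 0.3014]
orientation: [0.0, 0.706, 0.708, 0.0]
ft_force: [-0.0, -1.0, -0.2]
gripper_width: 0.597
gripper_force: 0.0
```

```bash
python3 - <<'E'
from h import *
im=eyes.grab_frame("wrist"); s=get_state(); cm=eyes.camera_model("wrist"); 
print(s['t'],s['tool_pos'],s['orientation'],s['gripper_width'])
import pickle; pickle.dump((im,cm,s),open('w5.pkl','wb'))
for l in ("handle_mid","block","probe"):
    print(l,[(np.round(world(cm,d["centre"]),3).tolist(),round(d["p"],2)) for d in eyes.find_in("wrist",l)[:2]])
save("w5b.png",cv2.resize(im,None,fx=1.42,fy=1.42,interpolation=cv2.INTER_CUBIC))
E
```

```text
10.7 [ 0.37454722 -0.27881187  0.30153264] [1.60233480e-04 7.06016299e-01 7.08195560e-01 9.37511345e-05] 0.6053784178286761
handle_mid [([0.378, -0.26, 0.186], 0.89)]
block [([0.376, -0.262, 0.068], 0.59)]
probe [([0.382, -0.263, 0.184], 0.59)]
```

View pics/w5b.png

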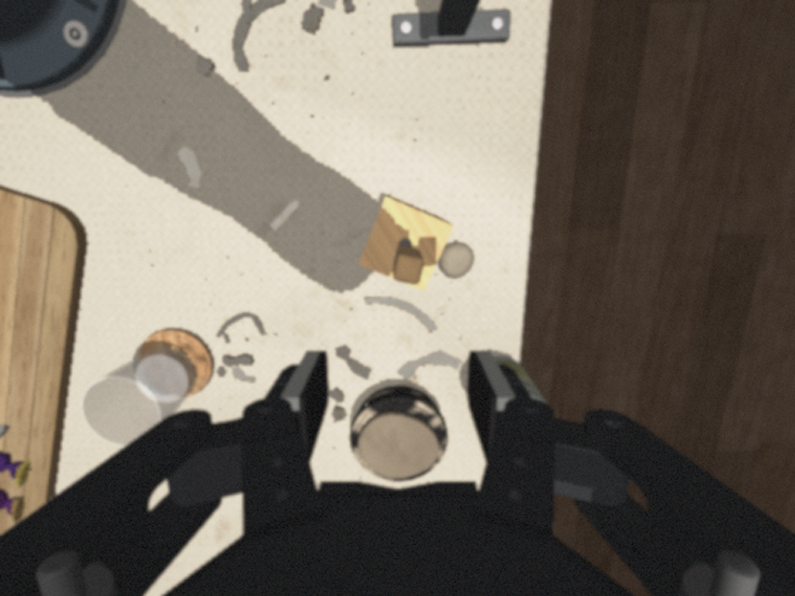

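```bash
python3 - <<'E'
from h import *; import pickle
im,cm,s=pickle.load(open('w5.pkl','rb'))
save("w5c.png",cv2.resize(im[130:210,245:335],None,fx=7,fy=7,interpolation=cv2.INTER_CUBIC))
f=lambda u,v,z: atz(cm,[[(u+.5)/1.42-.5,(v+.5)/1.42-.5]],z)[0].round(4)[:2]
P=[f(*p,.07) for p in [(383,195),(451,222),(425,289),(360,263)]]; print(P,np.mean(P,0)); print(f(408,264,.185))
E
```

```text
[array([ 0.3611, -0.2204]), array([ 0.4216, -0.2436]), array([ 0.3997, -0.3052]), array([ 0.3398, -0.2809])] [ 0.38055  -0.262525]
[ 0.3806 -0.2602]
```

View pics/w5c.png

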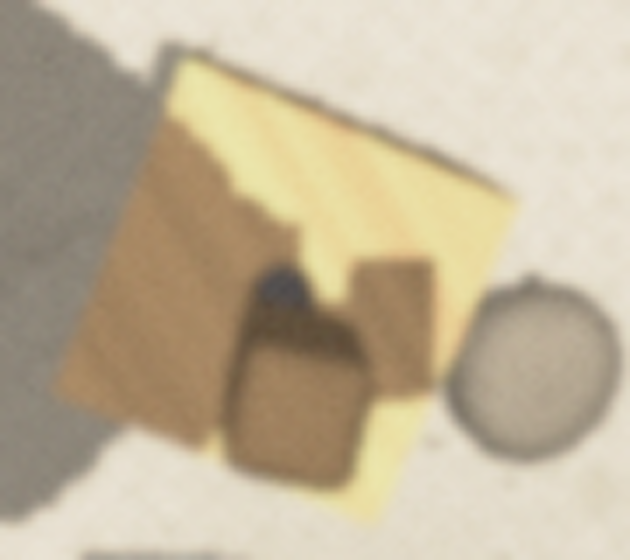

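```bash
python3 - <<'E'
from h import *; import pickle
im,cm,s=pickle.load(open('w5.pkl','rb'))
f=lambda u,v,z: atz(cm,[[245+(u+.5)/7-.5,130+(v+.5)/7-.5]],z)[0].round(4)[:2]
P=np.array([f(*p,.185) for p in [(247,342),(370,365),(352,488),(225,460)]]); print(P,P.mean(0))
for i in range(4): d=P[(i+1)%4]-P[i]; print(np.linalg.norm(d),np.arctan2(d[1],d[0])+i*np.pi/2)
E
```

```text
[[ 0.374  -0.2536]
 [ 0.3897 -0.2565]
 [ 0.3877 -0.2727]
 [ 0.3712 -0.269 ]] [ 0.38065 -0.26295]
0.015965587994182986 -0.1826546129145718
0.016322989922192555 -0.12283523887789527
0.01690976049505138 6.062592053225442
0.015652475842498556 6.103331807387107
```

>>> carry_out:
  force: 70
  rows:
    - {"claw":0.1,"dx":16,"dy":6,"dz":20,"wx":0,"wy":0,"wz":0.1}
    - {"claw":0,"dx":16,"dy":6,"dz":50,"wx":0,"wy":0,"wz":0.18}
    - {"claw":0,"dx":16,"dy":6,"dz":85,"wx":0,"wy":0,"wz":0.18}
    - {"claw":0,"dx":16,"dy":6,"dz":120,"wx":0,"wy":0,"wz":0.18}
    - {"claw":0,"dx":16,"dy":6,"dz":145,"wx":0,"wy":0,"wz":0.18}
    - {"claw":0,"dx":16,"dy":6,"dz":157,"wx":0,"wy":0,"wz":0.18}
    - {"claw":0,"dx":16,"dy":6,"dz":160,"wx":0,"wy":0,"wz":0.18}
    - {"claw":0,"dx":16,"dy":6,"dz":160,"wx":0,"wy":0,"wz":0.18}
    - {"claw":-1,"dx":16,"dy":6,"dz":160,"wx":0,"wy":0,"wz":0.18}
    - {"claw":-1,"dx":16,"dy":6,"dz":160,"wx":0,"wy":0,"wz":0.18}
    - {"claw":-1,"dx":16,"dy":6,"dz":160,"wx":0,"wy":0,"wz":0.18}
    - {"claw":-1,"dx":16,"dy":6,"dz":160,"wx":0,"wy":0,"wz":0.18}

```text
t: 12.05
tool_pos: [0.3809, -0.2642, 0.1423]
orientation: [0.001, 0.767, 0.641, 0.0]
ft_force: [0.5, 0.6, 7.4]
gripper_width: 0.203
gripper_force: 68.2
```

>>> carry_out:
  rows:
    - {"claw":-1,"dx":0,"dy":0,"dz":0,"wx":0,"wy":0,"wz":0}
    - {"claw":-1,"dx":0,"dy":0,"dz":0,"wx":0,"wy":0,"wz":0}
    - {"claw":-1,"dx":0,"dy":0,"dz":0,"wx":0,"wy":0,"wz":0}

```text
t: 12.35
tool_pos: [0.3808, -0.2642, 0.1423]
orientation: [0.001, 0.767, 0.641, 0.0]
ft_force: [0.4, 0.8, 5.7]
gripper_width: 0.201
gripper_force: 68.2
```

>>> carry_out:
  rows:
    - {"claw":-1,"dx":0,"dy":0,"dz":-6,"wx":0,"wy":0,"wz":0}
    - {"claw":-1,"dx":0,"dy":0,"dz":-18,"wx":0,"wy":0,"wz":0}
    - {"claw":-1,"dx":0,"dy":0,"dz":-34,"wx":0,"wy":0,"wz":0}
    - {"claw":-1,"dx":0,"dy":0,"dz":-50,"wx":0,"wy":0,"wz":0}
    - {"claw":-1,"dx":0,"dy":0,"dz":-68,"wx":0,"wy":0,"wz":0}
    - {"claw":-1,"dx":0,"dy":0,"dz":-90,"wx":0,"wy":0,"wz":0}
    - {"claw":-1,"dx":0,"dy":0,"dz":-115,"wx":0,"wy":0,"wz":0}
    - {"claw":-1,"dx":0,"dy":0,"dz":-140,"wx":0,"wy":0,"wz":0}
    - {"claw":-1,"dx":0,"dy":0,"dz":-155,"wx":0,"wy":0,"wz":0}
    - {"claw":-1,"dx":0,"dy":0,"dz":-160,"wx":0,"wy":0,"wz":0}
    - {"claw":-1,"dx":0,"dy":0,"dz":-160,"wx":0,"wy":0,"wz":0}

```text
t: 13.45
tool_pos: [0.3804, -0.2639, 0.3017]
orientation: [0.0, 0.767, 0.641, 0.0]
ft_force: [0.7, 0.6, -0.6]
gripper_width: 0.202
gripper_force: 68.5
```

>>> carry_out:
  rows:
    - {"claw":-1,"dx":20,"dy":-1,"dz":0,"wx":0,"wy":0,"wz":0}
    - {"claw":-1,"dx":50,"dy":-2,"dz":0,"wx":0,"wy":0,"wz":0}
    - {"claw":-1,"dx":90,"dy":-3,"dz":0,"wx":0,"wy":0,"wz":0}
    - {"claw":-1,"dx":130,"dy":-5,"dz":0,"wx":0,"wy":0,"wz":0}
    - {"claw":-1,"dx":170,"dy":-6,"dz":0,"wx":0,"wy":0,"wz":0}
    - {"claw":-1,"dx":210,"dy":-8,"dz":0,"wx":0,"wy":0,"wz":0}
    - {"claw":-1,"dx":240,"dy":-9,"dz":0,"wx":0,"wy":0,"wz":0}
    - {"claw":-1,"dx":257,"dy":-9.5,"dz":0,"wx":0,"wy":0,"wz":0}
    - {"claw":-1,"dx":265,"dy":-9.5,"dz":0,"wx":0,"wy":0,"wz":0}
    - {"claw":-1,"dx":267,"dy":-9.5,"dz":0,"wx":0,"wy":0,"wz":0}
    - {"claw":-1,"dx":267,"dy":-9.5,"dz":0,"wx":0,"wy":0,"wz":0}
    - {"claw":-1,"dx":267,"dy":-9.5,"dz":0,"wx":0,"wy":0,"wz":0}

```text
t: 14.65
tool_pos: [0.4184, -0.0001, 0.3011]
orientation: [-0.0, 0.768, 0.641, -0.0]
ft_force: [-0.6, 0.2, -1.2]
gripper_width: 0.196
gripper_force: 68.5
```

```bash
python3 - <<'E'
from h import *; import pickle
for n,uv in (('w4',(82,320)),('w3',(15,350))):
    im,cm,_=pickle.load(open(n+'.pkl','rb')); print(n,atz(cm,[[(uv[0]+.5)/1.42-.5,(uv[1]+.5)/1.42-.5]],.122).round(4))
im=eyes.grab_frame("wrist"); s=get_state(); cm=eyes.camera_model("wrist"); top=eyes.grab_frame("top")
print(s['t'],s['tool_pos'],s['orientation'],s['gripper_width'])
pickle.dump((im,cm,s),open('w6.pkl','wb'))
print(proj(cm,[[.4188,.0003,.122],[s['tool_pos'][0],s['tool_pos'][1],s['tool_pos'][2]-.1323]]))
save("w6c.png",cv2.resize(im[130:330,190:390],None,fx=3,fy=3,interpolation=cv2.INTER_CUBIC))
E
```

```text
w4 [[0.4175 0.0052 0.122 ]]
w3 [[0.4186 0.0047 0.122 ]]
14.7 [ 4.18392000e-01 -1.36787524e-04  3.01220573e-01] [-5.51591413e-05  7.67871159e-01  6.40604301e-01 -1.04115728e-04] 0.201279527587154
[[280.57214015 191.26908167]
 [280.36046332 201.56436788]]
```

View pics/w6c.png

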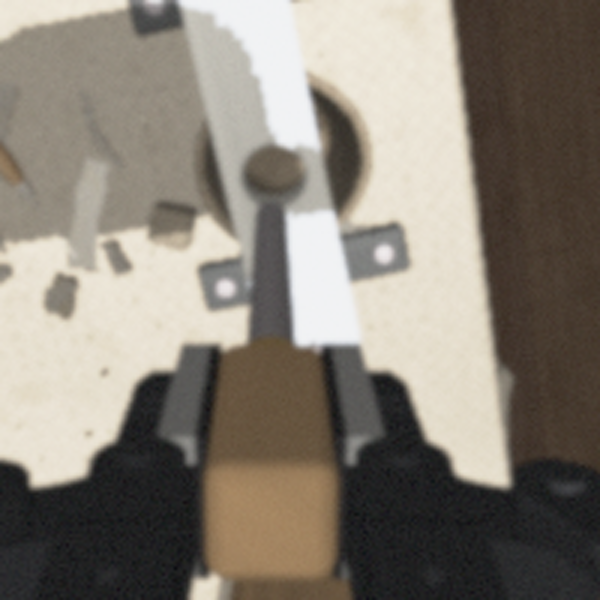

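>>> carry_out:
  rows:
    - {"claw":-1,"dx":3,"dy":0.5,"dz":5,"wx":0,"wy":0,"wz":0}
    - {"claw":-1,"dx":5.3,"dy":0.7,"dz":15,"wx":0,"wy":0,"wz":0}
    - {"claw":-1,"dx":5.3,"dy":0.7,"dz":25,"wx":0,"wy":0,"wz":0}
    - {"claw":-1,"dx":5.3,"dy":0.7,"dz":34,"wx":0,"wy":0,"wz":0}
    - {"claw":-1,"dx":5.3,"dy":0.7,"dz":37,"wx":0,"wy":0,"wz":0}
    - {"claw":-1,"dx":5.3,"dy":0.7,"dz":37,"wx":0,"wy":0,"wz":0}
    - {"claw":-1,"dx":5.3,"dy":0.7,"dz":37,"wx":0,"wy":0,"wz":0}
    - {"claw":-1,"dx":5.3,"dy":0.7,"dz":37,"wx":0,"wy":0,"wz":0}
    - {"claw":-1,"dx":5.3,"dy":0.7,"dz":37,"wx":0,"wy":0,"wz":0}
    - {"claw":-1,"dx":5.3,"dy":0.7,"dz":37,"wx":0,"wy":0,"wz":0}

```text
t: 15.75
tool_pos: [0.4203, 0.0057, 0.2645]
orientation: [0.0, 0.767, 0.641, 0.0]
ft_force: [1.0, 0.0, -1.5]
gripper_width: 0.203
gripper_force: 68.5
```

```bash
python3 - <<'E'
from h import *; import pickle
im=np.mean([eyes.grab_frame("wrist") for _ in range(3)],0).astype(np.uint8); s=get_state(); cm=eyes.camera_model("wrist"); top=eyes.grab_frame("top")
tc=eyes.camera_model("top")
print(s['t'],s['tool_pos'],s['orientation'],s['gripper_width'])
pickle.dump((im,cm,s),open('w7.pkl','wb'))
t=s['tool_pos']-[0,0,.1323]
print("tip",proj(cm,t), proj(tc,t))
# overlay: hole rim circle (z .122) about TCP axis, and tip circle
a=np.linspace(0,2*np.pi,40,endpoint=False); ci=np.c_[np.cos(a),np.sin(a),0*a]
o=cv2.resize(im[150:250,230:330],None,fx=6,fy=6,interpolation=cv2.INTER_CUBIC)
for r,z,c in ((.012,.122,(255,0,0)),(.005,t[2],(0,255,0))):
    q=proj(cm,[t[0],t[1],0]+ci*r+[0,0,z])
    for p in (q-[230,150]+.5)*6: cv2.circle(o,tuple(int(v) for v in p),1,c,-1)
save("w7c.png",o)
save("t7.png",top)
E
```

```text
15.9 [0.42018605 0.00572151 0.26440813] [1.63245096e-05 7.67489571e-01 6.41061422e-01 1.03448297e-04] 0.20238715583464692
tip [[280.33203051 201.60860824]] [[300.9903327  208.06597628]]
```

View pics/w7c.png

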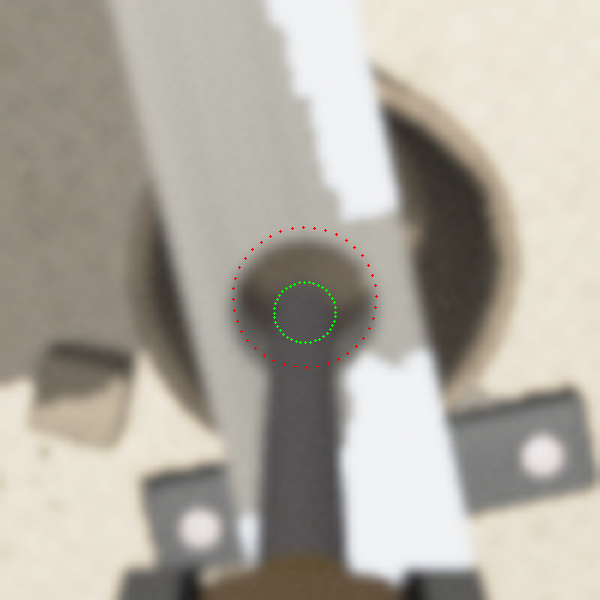

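```bash
python3 - <<'E'
from h import *; import pickle
im,cm,s=pickle.load(open('w7.pkl','rb')); g=cv2.cvtColor(im,cv2.COLOR_RGB2GRAY)
print("cols 278-283 rows 180-200");print(g[180:200,276:286].mean(1).round().tolist())
for r in (194,197,199,201,204): print(r,"cols262-300",g[r,262:300].tolist())
for c in (271,273,287,289,291): print("col",c,"rows 180-222",g[180:222,c].tolist())
E
```

```text
cols 278-283 rows 180-200
[190.0, 185.0, 181.0, 180.0, 179.0, 179.0, 179.0, 178.0, 173.0, 158.0, 132.0, 109.0, 98.0, 97.0, 97.0, 97.0, 96.0, 92.0, 88.0, 85.0]
194 cols262-300 [186, 184, 182, 180, 179, 176, 174, 166, 151, 128, 111, 101, 97, 94, 94, 94, 93, 96, 96, 96, 98, 100, 102, 102, 103, 107, 112, 127, 148, 167, 178, 182, 181, 182, 178, 165, 136, 94]
197 cols262-300 [182, 184, 184, 182, 177, 171, 154, 123, 95, 82, 80, 84, 90, 90, 90, 90, 90, 90, 88, 89, 92, 95, 100, 101, 101, 102, 103, 109, 123, 141, 160, 174, 179, 180, 180, 172, 151, 116]
199 cols262-300 [182, 185, 185, 182, 176, 167, 141, 109, 78, 67, 67, 72, 77, 78, 82, 82, 84, 84, 86, 83, 83, 84, 87, 94, 95, 96, 93, 90, 96, 111, 140, 166, 177, 181, 180, 178, 166, 133]
201 cols262-300 [176, 183, 185, 182, 177, 162, 135, 108, 82, 68, 65, 65, 67, 72, 77, 82, 86, 85, 84, 83, 82, 81, 78, 80, 79, 79, 78, 77, 86, 105, 136, 162, 177, 180, 181, 178, 169, 147]
204 cols262-300 [156, 176, 184, 183, 178, 169, 149, 122, 98, 89, 81, 75, 72, 75, 80, 84, 83, 84, 83, 84, 79, 78, 74, 71, 72, 78, 87, 96, 102, 120, 145, 166, 177, 181, 180, 179, 17
[... 428 characters left out ...]
 150, 148, 145, 143]
col 287 rows 180-222 [240, 237, 233, 229, 227, 222, 209, 189, 181, 177, 168, 151, 130, 114, 107, 104, 103, 102, 99, 96, 87, 79, 72, 74, 78, 89, 96, 103, 105, 114, 133, 161, 180, 187, 183, 171, 163, 159, 157, 158, 164, 175]
col 289 rows 180-222 [242, 242, 242, 242, 239, 230, 209, 186, 180, 180, 177, 173, 160, 143, 127, 117, 113, 109, 101, 90, 84, 77, 81, 87, 96, 99, 105, 116, 139, 170, 205, 227, 237, 238, 236, 232, 228, 228, 227, 229, 234, 238]
col 291 rows 180-222 [242, 242, 242, 242, 240, 230, 204, 185, 183, 180, 181, 181, 178, 172, 167, 160, 153, 141, 124, 111, 106, 105, 108, 113, 120, 130, 140, 158, 185, 217, 234, 240, 241, 242, 242, 241, 242, 241, 242, 242, 241, 242]
```

>>> carry_out:
  rows:
    - {"claw":-1,"dx":-1,"dy":-0.2,"dz":0,"wx":0,"wy":0,"wz":0}
    - {"claw":-1,"dx":-2.1,"dy":-0.3,"dz":2,"wx":0,"wy":0,"wz":0}
    - {"claw":-1,"dx":-2.1,"dy":-0.3,"dz":10,"wx":0,"wy":0,"wz":0}
    - {"claw":-1,"dx":-2.1,"dy":-0.3,"dz":18,"wx":0,"wy":0,"wz":0}
    - {"claw":-1,"dx":-2.1,"dy":-0.3,"dz":25,"wx":0,"wy":0,"wz":0}
    - {"claw":-1,"dx":-2.1,"dy":-0.3,"dz":25,"wx":0,"wy":0,"wz":0}
    - {"claw":-1,"dx":-2.1,"dy":-0.3,"dz":25,"wx":0,"wy":0,"wz":0}
    - {"claw":-1,"dx":-2.1,"dy":-0.3,"dz":25,"wx":0,"wy":0,"wz":0}
    - {"claw":-1,"dx":-2.1,"dy":-0.3,"dz":25,"wx":0,"wy":0,"wz":0}

```text
t: 16.85
tool_pos: [0.4196, 0.0038, 0.2396]
orientation: [0.0, 0.767, 0.641, 0.0]
ft_force: [-0.3, 0.1, -1.3]
gripper_width: 0.202
gripper_force: 68.5
```

```bash
cat > m.py <<'E'
from h import *; import pickle,sys
im=np.mean([eyes.grab_frame("wrist") for _ in range(3)],0).astype(np.uint8); s=get_state(); cm=eyes.camera_model("wrist")
pickle.dump((im,cm,s),open(sys.argv[1]+'.pkl','wb')); t=s['tool_pos']
print(s['t'],t,s['orientation'],s['ft_force'],s['wrist_torque'])
ax=proj(cm,[[t[0],t[1],.122]])[0]; d=proj(cm,[[t[0],t[1]+.01,.122]])[0]; print("axis px",ax,"px/mm",np.linalg.norm(d-ax)/10)
g=cv2.cvtColor(im,cv2.COLOR_RGB2GRAY); r0,c0=int(ax[1]),int(ax[0])
for r in range(r0-8,r0+3,2): print("row",r,"from col",c0-18,g[r,c0-18:c0+19].tolist())
for c in (-11,-9,-7,0,7,9,11): print("col",c0+c,"from row",r0-18,g[r0-18:r0+22,c0+c].tolist())
E
python3 m.py w8
```

```text
17.0 [0.41955285 0.00375401 0.23949087] [6.02600234e-05 7.67464946e-01 6.41090886e-01 1.68224707e-04] [ 0.33704593 -0.01771062 -0.23050007] [ 0.03107915 -0.05302354 -0.06283771]
axis px [280.29840752 205.38274318] px/mm 1.0649625698268095
row 197 from col 262 [183, 181, 180, 178, 177, 175, 172, 164, 148, 125, 107, 100, 95, 94, 94, 91, 90, 89, 87, 88, 91, 95, 100, 101, 102, 106, 109, 118, 134, 153, 168, 176, 181, 182, 182, 180, 176]
row 199 from col 262 [185, 183, 180, 177, 177, 170, 154, 128, 105, 90, 87, 89, 90, 89, 87, 84, 86, 85, 83, 82, 83, 83, 88, 96, 100, 102, 103, 105, 114, 133, 152, 166, 177, 181, 182, 181, 180]
row 201 from col 262 [184, 183, 181, 179, 172, 158, 129, 97, 77, 68, 75, 76, 81, 80, 80, 83, 86, 85, 84, 84, 81, 80, 79, 88, 95, 99, 97, 96, 99, 110, 126, 148, 168, 178, 181, 182, 182]
row 203 from col 262 [185, 184, 180, 177, 167, 146, 114, 85, 67, 63, 62, 63, 71, 76, 80, 82, 84, 83, 84, 82, 80, 79, 77, 80, 86, 87, 86, 84, 81, 83, 101, 131, 156, 174, 180, 180, 180]
row 205 from col 262 [185, 184, 182, 177, 164, 141, 113, 89, 71, 65, 62, 64, 68, 76, 80, 83, 84, 85, 83
[... 1023 characters left out ...]
, 85, 84, 85, 85, 85, 85, 83, 84, 84, 83, 84, 84, 86, 84, 84]
col 287 from row 187 [187, 179, 179, 179, 179, 176, 166, 148, 127, 111, 106, 103, 102, 101, 99, 94, 87, 80, 73, 68, 68, 71, 80, 89, 101, 105, 104, 107, 116, 131, 142, 148, 149, 150, 149, 148, 146, 143, 142, 141]
col 289 from row 187 [215, 201, 195, 186, 184, 181, 177, 170, 155, 136, 118, 108, 105, 98, 96, 90, 84, 76, 74, 73, 79, 87, 96, 103, 104, 106, 114, 127, 146, 163, 173, 176, 176, 176, 174, 175, 174, 174, 173, 173]
col 291 from row 187 [240, 238, 235, 230, 226, 215, 192, 178, 174, 165, 153, 142, 133, 125, 110, 94, 83, 80, 83, 88, 96, 99, 104, 108, 118, 129, 145, 160, 171, 185, 204, 219, 218, 207, 201, 201, 197, 192, 187, 190]
```

>>> carry_out:
  rows:
    - {"claw":-1,"dx":0,"dy":-0.3,"dz":6,"wx":0,"wy":0,"wz":0}
    - {"claw":-1,"dx":0,"dy":-0.3,"dz":16,"wx":0,"wy":0,"wz":0}
    - {"claw":-1,"dx":0,"dy":-0.3,"dz":28,"wx":0,"wy":0,"wz":0}
    - {"claw":-1,"dx":0,"dy":-0.3,"dz":40,"wx":0,"wy":0,"wz":0}
    - {"claw":-1,"dx":0,"dy":-0.3,"dz":52,"wx":0,"wy":0,"wz":0}
    - {"claw":-1,"dx":0,"dy":-0.3,"dz":63,"wx":0,"wy":0,"wz":0}
    - {"claw":-1,"dx":0,"dy":-0.3,"dz":72,"wx":0,"wy":0,"wz":0}
    - {"claw":-1,"dx":0,"dy":-0.3,"dz":77,"wx":0,"wy":0,"wz":0}
    - {"claw":-1,"dx":0,"dy":-0.3,"dz":79,"wx":0,"wy":0,"wz":0}
    - {"claw":-1,"dx":0,"dy":-0.3,"dz":79,"wx":0,"wy":0,"wz":0}
    - {"claw":-1,"dx":0,"dy":-0.3,"dz":79,"wx":0,"wy":0,"wz":0}
    - {"claw":-1,"dx":0,"dy":-0.3,"dz":79,"wx":0,"wy":0,"wz":0}

```text
t: 18.2
tool_pos: [0.4194, 0.0038, 0.1607]
orientation: [0.0, 0.767, 0.641, 0.0]
ft_force: [-0.8, 0.7, -0.4]
gripper_width: 0.2
gripper_force: 68.5
```

```bash
python3 m.py w9 | head -3; python3 - <<'E'
from h import *; import pickle
im=pickle.load(open('w9.pkl','rb'))[0]; top=eyes.grab_frame("top"); sc=eyes.grab_frame("scene")
a=cv2.resize(im[150:300,205:355],(400,400),interpolation=cv2.INTER_CUBIC)
b=cv2.resize(sc[170:290,200:320],(400,400),interpolation=cv2.INTER_CUBIC)
save("f.png",np.hstack([a,b]))
E
```

```text
18.35 [0.41931001 0.00376334 0.16055456] [1.23738567e-04 7.67484897e-01 6.41066984e-01 1.98248474e-04] [ 0.38168449 -0.00336411  0.15323139] [ 0.02026554 -0.0217807  -0.03140059]
axis px [280.57844558 235.25881646] px/mm 1.453486379745607
row 227 from col 262 [170, 160, 139, 113, 84, 68, 65, 65, 64, 65, 67, 73, 78, 79, 84, 84, 84, 85, 87, 83, 81, 76, 76, 73, 69, 67, 67, 66, 67, 66, 67, 66, 66, 73, 94, 121, 147]
```

View pics/f.png

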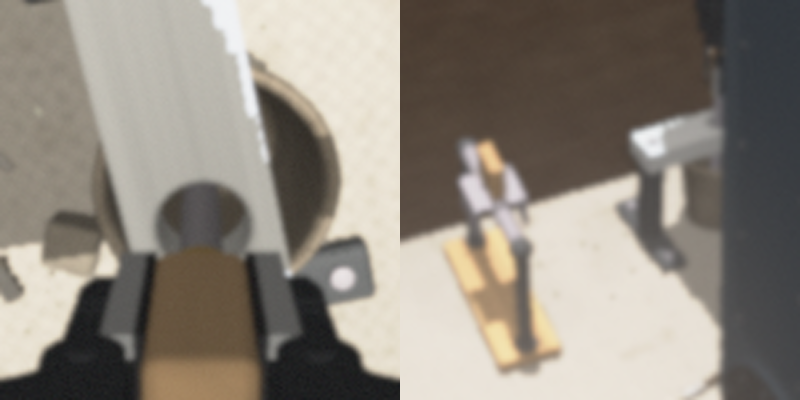

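```bash
python3 -c "
from plant import job_done
print(job_done())"
```

```text
the job is handed in; nothing more can be done
None
```

I handed the job in at about 18 s of the 72 s limit. The cover hangs level and centred astride the bar, and the arm holds the probe upright and centred in the bridge hole. Its tip is at a computed height of about 28 mm, 20 mm above the cup's floor. The wrist force stayed near zero once it was lowered, and no verdict came back from the hand-in.

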